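Catch the cakes off the chute and finish the row

ROBOT

A 7-joint arm with a two-finger parallel gripper is mounted at the origin on the work surface. World frame = base frame: x ahead of the robot, y to its left, z up, the work surface at z = 0. Lengths are in m, angles in rad, forces in N, time in s.
With the tool pointing down it reaches from about 0.4 to 0.85 m from the base axis. Payload 4.5 kg.
Tool frame: the origin (TCP) lies midway between the tips of the shut fingers; the grasp point (between the pads) lies 19 mm behind it; z points along the fingers, y is the line along which they close (so a half turn about z gives the same grasp; the last joint's range is limited). The gripper opens to 88 mm and grips with 3 to 60 N. Pads are 18 mm wide; open, the fingers measure 123 mm over their backs; the gripper's body (75 mm by 187 mm) begins 45 mm behind the grasp point.
Start: joints at [-1.099, 0.689, -0.195, 1.565, 0.157, 0.902, -0.215], TCP at [0.265, 0.566, 0.239] pointing down, gripper open.
Joint ranges: [-3.01, 3.01], [-0.46, 2.08], [-1.47, 1.51], [0.13, 2.56], [-1, 4.14], [0.04, 2.09], [-2.66, 2.66]. Speed limits (rad/s): [2.57, 2.57, 3.14, 3.14, 3.14, 3.14, 3.14].

INTERFACE

Orientations are given as a unit quaternion [x, y, z, w].
In Python, from plant import r gives the robot as it stands.
- The arm moves only by the tool move_arm, never from a script. Its argument "targets" is a list that holds one entry, the list of rows, each a list of 7 numbers: the opening, from 0 (shut) to 1 (fully open), then the shift along the tool's x, y, z in mm, then the turn, a rotation vector about the tool's x, y, z in degrees. In form: [[[claw, dx, dy, dz, ax, ay, az], ...]]. A call has 1 to 10 rows; each row is the pose to reach, as a shift and turn from the pose commanded when the call began, along the tool's axes at that moment; what a row does not reach only later rows make up. A row lasts 1/8 s, in which the tool goes at most 62.5 mm and 10.7 degrees, less where a joint would pass 70% of its speed; a pose out of reach is approached as far as the arm can. A call with a gripper value outside its range is refused whole. The fingers move at their own pace and stop on an object; "newtons" is the grip in N (left out, the last holds). Time passes only in rows, so rows that repeat a pose let the fingers close. It gives the time, the measured TCP pose, the force, the opening and the grip force at its end, in the units of the state.
- r.get_state(): the state, without advancing time (a new reading comes with each control period).
- r.snapshot(name): name is "scene" or "top"; returns the picture (400x640x3 uint8, red, green, blue); there is no depth.
- r.camera_info(name): a dict with "fx", "fy", "cx", "cy" (pixels), "k1" (the pictures are not rectified: a ray, as slopes to the right and down, at radius r is drawn at 1 + k1 r^2 times it, then the intrinsics apply), "R" (3x3) and "t" (3): a world point X has camera coordinates R X + t. Camera axes: x right, y down, z forward; pixel columns grow to the right and rows downward; lengths in m; the calibration is good to about 2 mm. A picture is of the moment at which its call begins. camera_info takes no time and is no camera call.
- r.finish_job(): hands the job in; it is judged then, once.
The state is a dict: "clock": time; "q": joint angles; "qd": joint speeds; "joint_torque": joint torques, N m; "tool_pos": TCP position; "eef_rot": TCP orientation; "contact_force": force on the tool from outside, world axes, zero at the start; "moment": the same for the moment, N m; "opening": opening from 0.0 (shut) to 1.0 (fully open); "finger_force": force on a finger pad.
Only numpy, scipy, OpenCV 4.12 (cv2) and the standard library are available. Lean on these libraries where they do the work, as an engineer would, in place of code of your own. Each camera call takes 0.05 s, during which the arm holds its last target. There are 200 camera calls.

TASK

Stand the wooden catching box, which lies on its handle end, upright on the counter and let go of it; then take it again with its mouth free (the handle is there for that), hold it up under the lip of the steel chute and push the red paddle in with it until all three cakes have slid into it, keeping hold of it all the while the gate is open. Then set it down squarely in the middle of the green liner in the yellow tray, its handle to the same side as those of the two full boxes, with all three cakes in it. Let no cake fall outside the box, and leave everything else where it stands.

Things in the scene. Friction and masses are not known exactly. Their poses are not given: they have to be found in the camera images.
- catch_box: empty open wooden box, 130 (x) x 62 (y) x 80 high (z); walls and floor 6, the -x end wall 12 thick and carrying the handle: a stave 12 thick (x), 36 wide (y), at x = -59, from the rim (z = 80) to z = 135. Origin: centre of its underside, z to the mouth. 0.2 to 0.37 kg. At first it lies on its handle end: x points up (130 tall), mouth level, facing roughly to the robot's right
- box_handle (a point): point in the middle of the catching box's handle stave, 115 above the underside, x = -59 in the box's frame
- dispenser: fixed cake dispenser: white housing, steel chute 40 wide inside, sloping down 25 degrees towards -x to an open lip. Origin on the counter under the lip; x uphill, into the housing, z up. Chute underside at the lip 173 above the counter; below it free back to the paddle, housing from x = 100. Blue gate across the chute 34 uphill of the lip, frame 265 high
- lip (a point): middle of the chute's floor at its lip, 180 above the counter
- paddle (a joint): travel of the red push paddle, 0 = out (gate shut), 0.020 = fully in (gate up 38 mm, cakes slide out); a spring of about 3 N at first and 7 N fully in returns it and shuts the gate
- paddle_face (a point): middle of the paddle's front face (the side to push, towards the dispenser's -x); the paddle is 50 wide and 56 high (90 to 146 above the counter), 18 uphill of the lip when out; it moves along the dispenser's +x. A box standing on the counter is too low to reach it
- cake0: round brown and white cake, hard, 35 across and 22 thick, 30 g; origin: centre of its underside. One of three queued on the chute behind the gate
- cake1: round brown and white cake, hard, 35 across and 22 thick, 30 g; origin: centre of its underside. One of three queued on the chute behind the gate
- cake2: round brown and white cake, hard, 35 across and 22 thick, 30 g; origin: centre of its underside. One of three queued on the chute behind the gate
- tray: fixed yellow tray 170 x 310 (y), walls 32 high and 6 thick, inner floor 6 above the counter; origin: centre of its underside. Three places in a row along y, 90 apart
- liner: thin green liner 136 x 70 on the tray floor, marking the empty place; origin at its centre on the tray floor; its axes are those that catch_box should have when it stands there (handle to -x)
- full_a: a full box like the catching box (130 x 62 x 80, handle stave to 135), already loaded; same axes as catch_box; stands in the tray; do not move
- full_b: a full box like the catching box (130 x 62 x 80, handle stave to 135), already loaded; same axes as catch_box; stands in the tray; do not move
- cup: green cup 68 across, 60 high; leave alone
- bowl: wooden bowl 120 across, 60 high; leave alone
Mind the look-alikes: they are no part of the job. Leave any purple look-alike of the catch_box alone.

How it is judged:
On the way, in this order (a step that is already met when the one before it is completed fails the run):
1. the catching box stands upright on the counter, let go (angle between catch_box's own z axis and vertical below 0.05 rad and height (world z) of catch_box below 0.006 m and linear speed of catch_box below 0.02 m/s and contact force between the fingers and catch_box below 0.1 N), for 0.2 s.
2. all three cakes are in the box while it is held up off the counter (x of cake0 in the frame of catch_box between -0.066 and 0.066 m and y of cake0 in the frame of catch_box between -0.031 and 0.031 m and z of cake0 in the frame of catch_box between 0 and 0.085 m and x of cake1 in the frame of catch_box between -0.066 and 0.066 m and y of cake1 in the frame of catch_box between -0.031 and 0.031 m and z of cake1 in the frame of catch_box between 0 and 0.085 m and x of cake2 in the frame of catch_box between -0.066 and 0.066 m and y of cake2 in the frame of catch_box between -0.031 and 0.031 m and z of cake2 in the frame of catch_box between 0 and 0.085 m and height (world z) of catch_box above 0.03 m and contact force between the fingers and catch_box above 1 N), for 0.2 s.
At the end, for the whole second after the job is handed in: the catching box stands upright on the tray floor at rest, its centre within 12 mm of the liner's centre along each of its axes, squared to it within 0.12 rad, handle on the same side as the full boxes, all three cakes inside; the paddle is out again (x of cake0 in the frame of catch_box between -0.066 and 0.066 m and y of cake0 in the frame of catch_box between -0.031 and 0.031 m and z of cake0 in the frame of catch_box between 0 and 0.085 m and x of cake1 in the frame of catch_box between -0.066 and 0.066 m and y of cake1 in the frame of catch_box between -0.031 and 0.031 m and z of cake1 in the frame of catch_box between 0 and 0.085 m and x of cake2 in the frame of catch_box between -0.066 and 0.066 m and y of cake2 in the frame of catch_box between -0.031 and 0.031 m and z of cake2 in the frame of catch_box between 0 and 0.085 m and x of catch_box in the frame of liner between -0.012 and 0.012 m and y of catch_box in the frame of liner between -0.012 and 0.012 m and z of catch_box in the frame of liner below 0.006 m and angle between catch_box's own z axis and vertical below 0.05 rad and angle between the x axis of catch_box and the x axis of liner, either way round below 0.12 rad and x of box_handle in the frame of liner below -0.03 m and linear speed of catch_box below 0.02 m/s and value of joint paddle below 0.003 m); the robot touches nothing.
It fails at once if a cake lands outside the box ((height (world z) of cake0 below 0.06 m and horizontal distance between cake0 and catch_box above 0.09 m) or (height (world z) of cake1 below 0.06 m and horizontal distance between cake1 and catch_box above 0.09 m) or (height (world z) of cake2 below 0.06 m and horizontal distance between cake2 and catch_box above 0.09 m)).
It fails at once if the gate is opened while the box is not held in the gripper (value of joint paddle above 0.008 m and contact force between the fingers and catch_box below 0.3 N).
It fails at once if a full box or a bystander is shifted (full boxes 20 mm, others 40 mm) (distance of any of full_a, full_b from where it was at the start of the episode above 0.02 m or distance of any of cup, bowl from where it was at the start of the episode above 0.04 m).
It also fails if it takes over 67 s, if anything falls off the work surface, if the arm or the gripper's body presses on something with over 40 N, if the wrist force passes 120 N, or if a joint passes its speed limit or range.

## Working session

There is one attempt and no reset: what is moved stays moved. The work goes in short steps, Python scripts to look and compute and a tool call to move; the robot and the scene stay as the last step left them, time stands still between calls to the robot, and variables do not carry over. Pictures are saved under pics/ and viewed, at most 10 in all, crops included, and the job is handed in when it is done.

Besides the shell and the picture viewer there is one more tool, called after "Emit:" as a command line: name --argument value ..., lists and objects as JSON in quotes. move_arm: Moves the arm, as the interface text tells. Its arguments: {"type":"object","properties":{"targets":{"type":"array","items":{"type":"array","items":{"type":"array","items":{"type":"number"}}}},"newtons":{"type":"number"}},"required":["targets"]}

```bash
mkdir -p pics; ls
python3 - <<'E'
from plant import r
import cv2
for n in("scene","top"):
    cv2.imwrite(f"pics/{n}0.png",r.snapshot(n)[:,:,::-1]); print(n,r.camera_info(n))
s=r.get_state();print(s)
E
```

```text
pics
scene {'fx': 363.07762540093995, 'fy': 363.07762540093995, 'cx': 321.2609096734801, 'cy': 201.38659488588362, 'k1': -0.019021409990366545, 'R': array([[-0.70404989,  0.71013773, -0.00426108],
       [ 0.40742321,  0.3990014 , -0.82146467],
       [-0.58165288, -0.58008817, -0.57024349]]), 't': array([ 0.28949006, -0.1458895 ,  1.54466059])}
top {'fx': 474.1092238975963, 'fy': 474.1092238975963, 'cx': 324.20993967566824, 'cy': 207.49987306154793, 'k1': -0.010641762081547634, 'R': array([[-0.02839649, -0.99956081,  0.00847461],
       [-0.98892746,  0.026857  , -0.14594926],
       [ 0.14565755, -0.01252522, -0.98925578]]), 't': array([0.12489688, 0.55849053, 1.6334334 ])}
{'clock': 0.1, 'q': array([-1.0992014 ,  0.68991104, -0.19450867,  1.56621275,  0.15733939,
        0.90250692, -0.21508058]), 'qd': array([ 0.00056312, -0.00152354, -0.00047529, -0.00387275, -0.00087246,
        0.00151648,  0.00099818]), 'joint_torque': array([-2.15264234e-03, -5.28503573e+01, -1.27137680e+00, -1.53835845e+01,
       -5.26313321e-02,  2.02617819e-03,  3.87823832e-05]), 'tool_pos': array([0.26478282, 0.56552631, 0.2379904 ]), 'eef_rot': array([ 2.17100741e-01,  9.76148858e-01, -8.15807707e-04, -1.01324970e-04]), 'contact_force': array([-0.02398188, -0.31595031, -0.27644957]), 'moment': array([-0.06026539,  0.00357874,  0.01099578]), 'finger_force': 0.0, 'opening': 0.9967087851223485}
```

View pics/scene0.png

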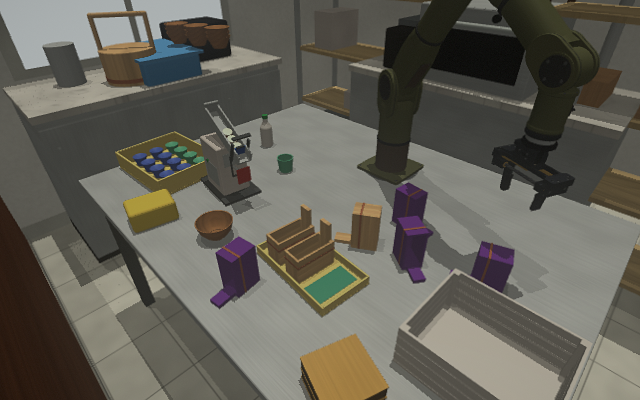

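View pics/top0.png

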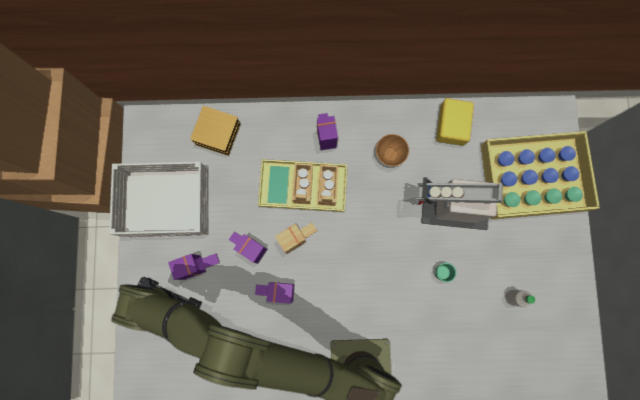

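Candidates for the catch box: the wooden box at top (291,238) / scene (366,227). Look-alikes are the purple boxes at top (327,131), (248,248), (187,266) and (280,293), and the full boxes in the tray at (303,184) and (327,184). I choose the wooden one at (291,238), its handle lying towards (309,230). Next is a close crop.

Run:
```python
import cv2,numpy as np
a=cv2.imread("pics/scene0.png");b=cv2.imread("pics/top0.png")
def c(i,x,y,w,h,k):return cv2.resize(i[y:y+h,x:x+w],None,fx=k,fy=k,interpolation=cv2.INTER_CUBIC)
# 400x300 tiles
t=np.vstack([np.hstack([c(a,325,190,80,60,5),c(b,265,212,66.0.__int__(),50,6)[:300,:396]]),
 np.hstack([c(a,190,95,80,60,5)[:300],c(b,395,160,66,50,6)])]) if 0 else None
A=c(a,325,192,80,60,5);B=c(b,260,208,80,60,5);C=c(a,195,98,100,75,4)
C=c(a,190,100,80,110,3)[:300,:];C=cv2.copyMakeBorder(C,0,0,0,400-C.shape[1],cv2.BORDER_CONSTANT)
D=c(b,400,170,100,75,4)
cv2.imwrite("pics/crop1.png",np.vstack([np.hstack([A,B]),np.hstack([C,D])]))
```

```text
(no output)
```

View pics/crop1.png

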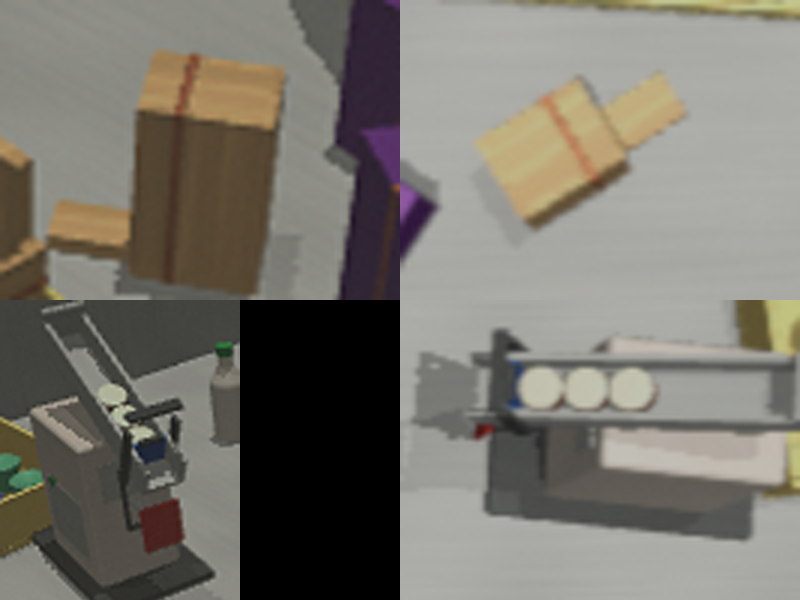

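The crop confirms the plain wooden box on its end, with its stave lying on the counter towards the tray. The chute carries three cakes, with the red paddle below its lip, and the dispenser's uphill direction is about world -y. Now I'll fit the poses.

```bash
cat > h.py <<'E'
import numpy as np,cv2
from plant import r
from scipy.optimize import least_squares
from scipy.spatial.transform import Rotation as Ro
CI={n:r.camera_info(n) for n in("scene","top")}
def proj(n,X):
    c=CI[n];p=np.atleast_2d(X)@c["R"].T+c["t"];s=p[:,:2]/p[:,2:]
    s=s*(1+c["k1"]*(s**2).sum(1,keepdims=True))
    return s*[c["fx"],c["fy"]]+[c["cx"],c["cy"]]
def unproj(n,uv,z):
    f=lambda x:(proj(n,[x[0],x[1],z])[0]-uv)
    return least_squares(f,[.6,0]).x
def yawR(a):return Ro.from_euler('z',a).as_matrix()
def box_lying(p):  # x,y of origin, yaw of d(mouth dir); columns = box axes
    d=np.array([np.cos(p[2]),np.sin(p[2]),0]);u=np.array([0,0,1.])
    return np.stack([u,np.cross(d,u),d],1),np.array([p[0],p[1],.065])
E
python3 - <<'E'
from h import *
mm=1e-3
A=lambda u,v:(325+u/5-.4,192+v/5-.4);B=lambda u,v:(260+(u-400)/5-.4,208+v/5-.4)
C=lambda u,v:(190+u/3-.33,100+(v-300)/3-.33);D=lambda u,v:(400+(u-400)/4-.4,170+(v-300)/4-.4)
obs=[("top",B(475,145),(65,-31,0)),("top",B(582,80),(65,-31,80)),("top",B(630,157),(65,31,80)),("top",B(530,216),(65,31,0)),
("top",B(660,72),(-53,-18,135)),("top",B(687,110),(-53,18,135)),
("scene",A(155,50),(65,31,80)),("scene",A(287,68),(65,31,0)),("scene",A(272,130),(65,-31,0)),("scene",A(138,112),(65,-31,80)),
("scene",A(258,293),(-65,-31,0)),("scene",A(130,275),(-65,-31,80)),("scene",A(62,202),(-53,18,135)),("scene",A(48,240),(-53,-18,135))]
def f(p):
    R,t=box_lying(p);return np.concatenate([proj(n,R@(np.array(b)*mm)+t)[0]-o for n,o,b in obs])
s=least_squares(f,[.6,.1,-1.0]);print("box",s.x,np.degrees(s.x[2]));print(s.fun.reshape(-1,2).round(1).tolist())
c,sn=np.cos(np.radians(25)),np.sin(np.radians(25))
pad=[("scene",C(138,508),(18,25,146)),("scene",C(180,498),(18,-25,146)),("scene",C(184,543),(18,-25,90)),("scene",C(147,553),(18,25,90))]
ck=[D(540,388),D(586,388),D(632,388)]
def g(p):
    R=yawR(p[2]);t=np.array([p[0],p[1],0]);e=[proj(n,R@(np.array(b)*mm)+t)[0]-o for n,o,b in pad]
    for i,o in enumerate(ck):
        sl=p[3]*1000+35.5*i;e.append(proj("top",R@(np.array([sl*c-22*sn,0,180+sl*sn+22*c])*mm)+t)[0]-o)
    return np.concatenate(e)
s=least_squares(g,[.7,-.2,-1.57,.055]);print("disp",s.x,np.degrees(s.x[2]));print(s.fun.reshape(-1,2).round(1).tolist())
im=r.snapshot("top");hsv=cv2.cvtColor(im,cv2.COLOR_RGB2HSV)
m=cv2.inRange(hsv,(60,80,40),(90,255,255));n,l,st,ce=cv2.connectedComponentsWithStats(m)
for i in range(1,n):
    if st[i,4]>60:print("green",st[i],ce[i])
i=[i for i in range(1,n) if st[i,4]>300 and 260<ce[i][0]<300 and 150<ce[i][1]<220][0]
q=cv2.boxPoints(cv2.minAreaRect(np.argwhere(l==i)[:,::-1].astype(np.float32)))
W=np.array([unproj("top",x,.006) for x in q]);print("liner",W.round(4).tolist(),W.mean(0))
y=cv2.inRange(hsv,(20,100,80),(35,255,255));y[:, :240]=0;y[:,365:]=0;y[:140]=0;y[230:]=0
q=cv2.boxPoints(cv2.minAreaRect(np.argwhere(y>0)[:,::-1].astype(np.float32)))
W=np.array([unproj("top",x,.032) for x in q]);print("tray",W.round(4).tolist(),W.mean(0))
E
```

```text
box [ 0.42914323  0.26304282 -1.016372  ] -58.23382577874476
[[-0.6, 0.1], [-1.7, -0.1], [-1.1, 0.1], [-1.5, 1.6], [-0.6, -0.2], [-0.5, 0.6], [-0.7, -0.3], [-0.8, -0.5], [0.2, -0.8], [-0.5, -0.8], [-0.7, 0.3], [-0.7, 0.0], [-1.3, -0.6], [-0.7, -1.1]]
disp [ 0.58139612 -0.19528412 -1.69538318  0.05864981] -97.13830065213133
[[0.5, 1.3], [-0.5, 0.1], [0.0, -1.1], [-0.3, 0.2], [0.0, -0.0], [-0.1, 0.1], [0.0, 0.3]]
green [268 166  21  37 638] [277.86050157 184.28056426]
green [565 187  17  14 173] [573.28323699 194.24855491]
green [545 189  17  14 177] [553.13559322 195.97740113]
green [525 191  16  14 170] [532.38823529 197.7       ]
green [504 193  16  14 165] [511.6        199.51515152]
green [436 263  20  19 284] [445.42253521 272.08098592]
liner [[0.5948, 0.3125], [0.7262, 0.3011], [0.7193, 0.2362], [0.588, 0.2483]] [0.65708262 0.27450961]
tray [[0.5766, 0.3394], [0.7414, 0.328], [0.7147, 0.0298], [0.5502, 0.0455]] [0.64573254 0.18568444]
```

```bash
cat >> h.py <<'E'
def now():
    s=r.get_state();return np.array(s["tool_pos"]),Ro.from_quat(s["eef_rot"]).as_matrix(),s
def rot(z,y):
    z=np.array(z)/np.linalg.norm(z);y=np.array(y)-np.dot(y,z)*z;y/=np.linalg.norm(y)
    return np.stack([np.cross(y,z),y,z],1)
def plan(name,p,R,p0=None,R0=None):
    if p0 is None:p0,R0,_=now()
    d=R0.T@(np.array(p)-p0)*1e3;w=np.degrees(Ro.from_matrix(R0.T@R).as_rotvec())
    print(name,d.round(1).tolist(),w.round(1).tolist(),"rows",round(np.linalg.norm(d)/62.5,1),round(np.linalg.norm(w)/10.7,1));return p,R
B0=np.array([.429,.263,-1.016])  # lying box
LIP=np.array([.5814,-.1953]);YD=-1.695
LIN=np.array([.6555,.275]);YL=np.radians(-5)
E
python3 - <<'E'
from h import *
Rb,t=box_lying(B0);d=Rb[:,2];th=np.radians(30)
R=rot(np.array([0,0,-np.cos(th)])-d*np.sin(th),-Rb[:,1])
G=t+Rb@[.045,0,.042];p=G+.019*R[:,2]
print(G,p)
P=plan("pre",p-.13*R[:,2],R)
plan("grasp",p,R,*P)
E
```

```text
[0.45112435 0.22729967 0.11      ] [0.44612003 0.23537475 0.09354552]
pre [-358.7, -257.7, 32.4] [-8.7, 29.2, 32.3] rows 7.1 4.2
grasp [-0.0, -0.0, 130.0] [0.0, 0.0, 0.0] rows 2.1 0.0
```

Emit:
move_arm --targets '[[[1,-359,-258,32,-8.7,29.2,32.3],[1,-359,-258,32,-8.7,29.2,32.3],[1,-359,-258,32,-8.7,29.2,32.3],[1,-359,-258,32,-8.7,29.2,32.3],[1,-359,-258,32,-8.7,29.2,32.3],[1,-359,-258,32,-8.7,29.2,32.3],[1,-359,-258,32,-8.7,29.2,32.3],[1,-359,-258,32,-8.7,29.2,32.3],[1,-359,-258,32,-8.7,29.2,32.3],[1,-359,-258,32,-8.7,29.2,32.3]]]'

```text
clock: 1.4
tool_pos: [0.4793, 0.1826, 0.2073]
eef_rot: [0.468, 0.845, 0.126, -0.227]
contact_force: [-0.9, 0.5, 0.3]
opening: 1.002
finger_force: 0.0
```

Run:
```python
from h import *
Rb,t=box_lying(B0);d=Rb[:,2];th=np.radians(30)
R=rot(np.array([0,0,-np.cos(th)])-d*np.sin(th),-Rb[:,1])
p=t+Rb@[.045,0,.042]+.019*R[:,2]
plan("grasp",p,R)
a=r.snapshot("scene")[150:270,270:430,::-1];b=r.snapshot("top")[170:290,230:390,::-1]
cv2.imwrite("pics/pre.png",np.hstack([cv2.resize(x,(400,300),interpolation=2) for x in(a,b)]))
```

```text
grasp [-3.2, -0.2, 129.6] [-0.1, -0.2, 0.3] rows 2.1 0.0
```

View pics/pre.png

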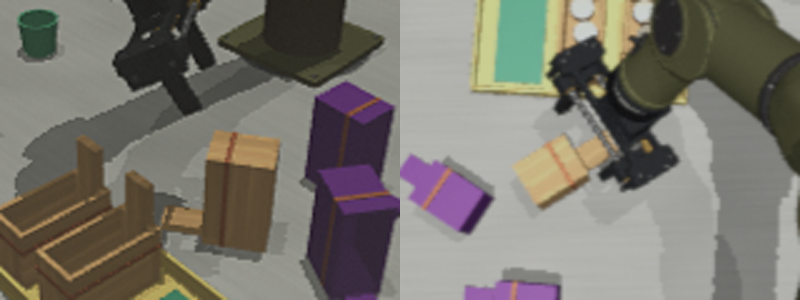

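The gripper hangs square to the box, on the mouth side, with its fingers straddling the 62 mm width. Its upper-left end overlaps the tray edge only in view, since it is well above it. Going in.

Emit:
move_arm --targets '[[[1,-3,0,40,0,0,0],[1,-3,0,80,0,0,0],[1,-3,0,110,0,0,0],[1,-3,0,130,0,0,0],[1,-3,0,130,0,0,0],[0,-3,0,130,0,0,0],[0,-3,0,130,0,0,0],[0,-3,0,130,0,0,0],[0,-3,0,130,0,0,0]]]' --newtons 50

```text
clock: 2.62
tool_pos: [0.4486, 0.2333, 0.0933]
eef_rot: [0.47, 0.844, 0.127, -0.226]
contact_force: [0.7, -1.1, 4.7]
opening: 0.698
finger_force: 49.7
```

Run:
```python
from h import *
p0,R0,s=now();print(p0,s["opening"]*88,s["finger_force"],s["contact_force"],s["q"].round(2))
plan("up",p0+[0,0,.10],R0)
```

```text
[0.44863929 0.23325511 0.09325723] 61.46563728933936 49.705612398684025 [ 0.74895689 -1.09878022  4.69124811] [ 0.04  0.93 -0.51  1.93 -0.22  0.49  0.44]
up [50.0, 0.2, -86.6] [0.0, 0.0, 0.0] rows 1.6 0.0
```

```bash
cat >> h.py <<'E'
def T(R,t):
    M=np.eye(4);M[:3,:3]=R;M[:3,3]=t;return M
def upright(x,y,z,yaw):return T(yawR(yaw),[x,y,z])
E
python3 - <<'E'
from h import *
p0,R0,_=now();M=np.linalg.inv(T(*box_lying(B0)))@T(R0,p0);np.save("M.npy",M);print(M[:3,3])
a=plan("lift",p0+[0,-.02,.10],R0)
for dd in(-58.2,-35,-10):
    W=upright(.50,0.0,.12,np.radians(dd+180))@M;plan(f"up{dd}",W[:3,3],W[:3,:3],p0,R0);print(W[:3,3])
E
```

```text
[ 0.02825723 -0.00102482  0.03562878]
lift [35.3, -10.3, -95.1] [0.0, 0.0, 0.0] rows 1.6 0.0
up-58.2 [-139.3, -78.1, -152.7] [0.1, -90.0, -0.2] rows 3.5 8.4
[0.48598068 0.02455565 0.15562878]
up-35 [-141.0, -89.3, -153.7] [-6.6, -88.6, -25.0] rows 3.6 8.6
[0.47744085 0.01704717 0.15562878]
up-10 [-146.8, -99.5, -157.1] [-13.7, -84.1, -51.6] rows 3.8 9.3
[0.47235002 0.00591607 0.15562878]
```

Emit:
move_arm --targets '[[[0,20,0,-45,0,0,0],[0,35,-10,-95,0,0,0],[0,0,-30,-110,0,0,0],[0,-50,-50,-130,-0.7,-9,-2.5],[0,-95,-70,-145,-1.3,-18,-5],[0,-130,-85,-150,-2,-27,-7.5],[0,-141,-89,-154,-2.7,-36,-10],[0,-141,-89,-154,-3.4,-45,-12.5],[0,-141,-89,-154,-3.4,-45,-12.5]]]'

```text
clock: 3.75
tool_pos: [0.4821, 0.0113, 0.1574]
eef_rot: [0.404, 0.906, -0.016, 0.124]
contact_force: [-0.3, -0.5, -2.5]
opening: 0.702
finger_force: 49.7
```

Run:
```python
from h import *
p0,R0,s=now();print(p0,s["opening"]*88,s["finger_force"],s["q"].round(2))
M=np.load("M.npy");W=upright(.50,0.0,.12,np.radians(145))@M;plan("up",W[:3,3],W[:3,:3])
```

```text
[0.48208408 0.01129276 0.15742049] 61.80919866618274 49.73044734913856 [-0.36  0.63  0.19  2.27  0.77  0.09 -0.24]
up [7.6, 0.3, 0.0] [-4.4, -45.6, -12.9] rows 0.1 4.4
```

Emit:
move_arm --targets '[[[0,8,0,0,-1,-9,-2.6],[0,8,0,0,-1.8,-18,-5.2],[0,8,0,0,-2.6,-27,-7.8],[0,8,0,0,-3.5,-36,-10.4],[0,8,0,0,-4.4,-45.6,-12.9],[0,8,0,0,-4.4,-45.6,-12.9],[0,8,0,0,-4.4,-45.6,-12.9]]]'

```text
clock: 4.62
tool_pos: [0.4807, 0.0253, 0.1383]
eef_rot: [0.288, 0.865, -0.142, 0.386]
contact_force: [1.0, 0.9, -4.4]
opening: 0.699
finger_force: 49.7
```

Run:
```python
from h import *
p0,R0,s=now();print(p0,s["opening"]*88,s["finger_force"],s["q"].round(2))
M=np.load("M.npy");W=upright(.50,0.0,.12,np.radians(145))@M;plan("up",W[:3,3],W[:3,:3])
a=r.snapshot("scene")[120:270,230:430,::-1];b=r.snapshot("top")[150:300,270:470,::-1]
cv2.imwrite("pics/up.png",np.hstack([cv2.resize(x,(400,300),interpolation=2) for x in(a,b)]))
```

```text
[0.4806632  0.02530362 0.1383332 ] 61.52338320537353 49.7320009348914 [-0.51  0.94 -0.3   2.54  1.89  1.17 -1.83]
up [-14.4, -8.9, -9.5] [-2.9, -11.5, -0.4] rows 0.3 1.1
```

View pics/up.png

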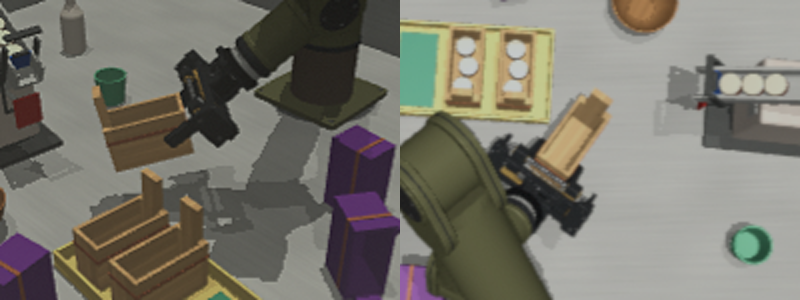

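The box hangs nearly upright, 11° short of level because the elbow is at its limit (q4 = 2.54). I'll move it further out, to (0.54, -0.08), and finish the turn there.

Run:
```python
from h import *
M=np.load("M.npy")
for z in(.09,.05):
    W=upright(.54,-.08,z,np.radians(145))@M;plan("up",W[:3,3],W[:3,:3])
```

```text
up [-50.4, -46.6, 68.9] [-3.1, -12.3, -0.6] rows 1.6 1.2
up [-20.9, -45.7, 95.8] [-3.1, -12.3, -0.6] rows 1.7 1.2
```

Emit:
move_arm --targets '[[[0,-25,-23,35,-1,-3,-0.2],[0,-50,-46,69,-1,-6,-0.3],[0,-50,-46,69,-3,-12,-0.6],[0,-50,-46,69,-3,-12,-0.6],[0,-50,-46,69,-3,-12,-0.6]]]'

```text
clock: 5.35
tool_pos: [0.5338, -0.0649, 0.1271]
eef_rot: [0.266, 0.824, -0.159, 0.474]
contact_force: [-0.9, -0.3, -2.6]
opening: 0.701
finger_force: 49.7
```

Run:
```python
from h import *
p0,R0,s=now();print(p0,s["q"].round(2))
M=np.load("M.npy")
for z in(.09,.03,.005,.0):
    W=upright(.54,-.08,z,np.radians(145))@M;plan("up",W[:3,3],W[:3,:3])
```

```text
[ 0.53375795 -0.06494791  0.12705072] [ 0.06  1.32 -0.97  2.56  1.94  2.08 -1.58]
up [8.5, -8.0, -11.7] [-1.4, 0.1, -0.1] rows 0.3 0.1
up [60.5, -7.4, 18.3] [-1.4, 0.1, -0.1] rows 1.0 0.1
up [82.1, -7.1, 30.7] [-1.4, 0.1, -0.1] rows 1.4 0.1
up [86.4, -7.0, 33.2] [-1.4, 0.1, -0.1] rows 1.5 0.1
```

Emit:
move_arm --targets '[[[0,30,0,10,0,0,0],[0,58,0,20,0,0,0],[0,58,0,20,0,0,0],[0,58,0,20,0,0,0]]]'

```text
clock: 5.85
tool_pos: [0.5259, -0.0562, 0.0702]
eef_rot: [0.265, 0.823, -0.157, 0.477]
contact_force: [0.2, -0.3, -2.4]
opening: 0.701
finger_force: 49.7
```

Run:
```python
from h import *
p0,R0,s=now();print(p0,s["q"].round(2),s["contact_force"])
M=np.load("M.npy");B=T(R0,p0)@np.linalg.inv(M);print(B.round(3))
for z in(.03,.005,.0):
    W=upright(.54,-.08,z,np.radians(145))@M;plan("up",W[:3,3],W[:3,:3])
```

```text
[ 0.52585057 -0.05622368  0.070189  ] [-0.02  1.43 -0.8   2.54  2.01  2.08 -1.72] [ 0.18526474 -0.30489764 -2.37843732]
[[-0.809 -0.587 -0.001  0.548]
 [ 0.587 -0.809  0.009 -0.074]
 [-0.006  0.007  1.     0.035]
 [ 0.     0.     0.     1.   ]]
up [5.4, -10.3, -0.2] [-1.0, 0.4, -0.2] rows 0.2 0.1
up [27.2, -10.2, 12.2] [-1.0, 0.4, -0.2] rows 0.5 0.1
up [31.5, -10.2, 14.6] [-1.0, 0.4, -0.2] rows 0.6 0.1
```

Emit:
move_arm --targets '[[[0,9,0,5,0,0,0],[0,18,0,10,0,0,0],[0,24,0,13.5,0,0,0],[0,28,0,16,0,0,0],[0,30,0,17,0,0,0],[0,31,0,18,0,0,0],[0,31,0,18,0,0,0]]]'

```text
clock: 6.72
tool_pos: [0.5258, -0.0569, 0.0353]
eef_rot: [0.264, 0.823, -0.158, 0.478]
contact_force: [-6.1, 3.9, 12.4]
opening: 0.701
finger_force: 49.7
```

Run:
```python
from h import *
p0,R0,s=now();print(p0,s["q"].round(2),s["contact_force"])
M=np.load("M.npy");B=T(R0,p0)@np.linalg.inv(M);print(B.round(3))
a=r.snapshot("scene")[120:270,200:400,::-1]
cv2.imwrite("pics/dn.png",cv2.resize(a,(600,450),interpolation=2))
```

```text
[ 0.52583619 -0.05686839  0.03527554] [-0.03  1.5  -0.73  2.5   2.08  2.09 -1.74] [-6.05167949  3.94798388 12.38197062]
[[-0.81  -0.586 -0.003  0.548]
 [ 0.586 -0.81   0.012 -0.075]
 [-0.009  0.008  1.    -0.   ]
 [ 0.     0.     0.     1.   ]]
```

View pics/dn.png

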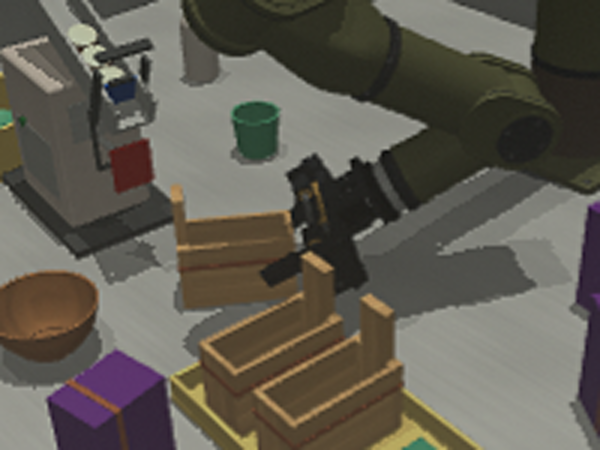

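The box stands flat on the counter with 12 N of contact force. Let go and back out along the tool axis.

Emit:
move_arm --targets '[[[1,0,0,0,0,0,0],[1,0,0,0,0,0,0],[1,0,0,0,0,0,0],[1,0,0,0,0,0,0],[1,0,0,-30,0,0,0],[1,0,0,-70,0,0,0],[1,-30,0,-110,0,0,0],[1,-80,0,-130,0,0,0],[1,-110,0,-140,0,0,0]]]'

```text
clock: 7.9
tool_pos: [0.4992, 0.0014, 0.2017]
eef_rot: [0.272, 0.823, -0.166, 0.47]
contact_force: [0.4, -0.6, -0.9]
opening: 0.997
finger_force: 0.0
```

Run:
```python
from h import *
p0,R0,s=now();print(p0,s["q"].round(2),s["contact_force"])
a=r.snapshot("scene")[100:220,180:340,::-1];b=r.snapshot("top")[130:250,300:460,::-1]
cv2.imwrite("pics/s2.png",np.vstack([np.hstack([cv2.resize(x,(400,300),interpolation=2) for x in(a,b)]), np.hstack([cv2.resize(a[20:80,30:110],(400,300),interpolation=2),cv2.resize(b[30:90,40:120],(400,300),interpolation=2)])]))
```

```text
[0.49917394 0.00137789 0.20168365] [-0.09  1.18 -1.21  2.56  1.54  2.09 -1.66] [ 0.40441707 -0.58607532 -0.88259635]
```

View pics/s2.png

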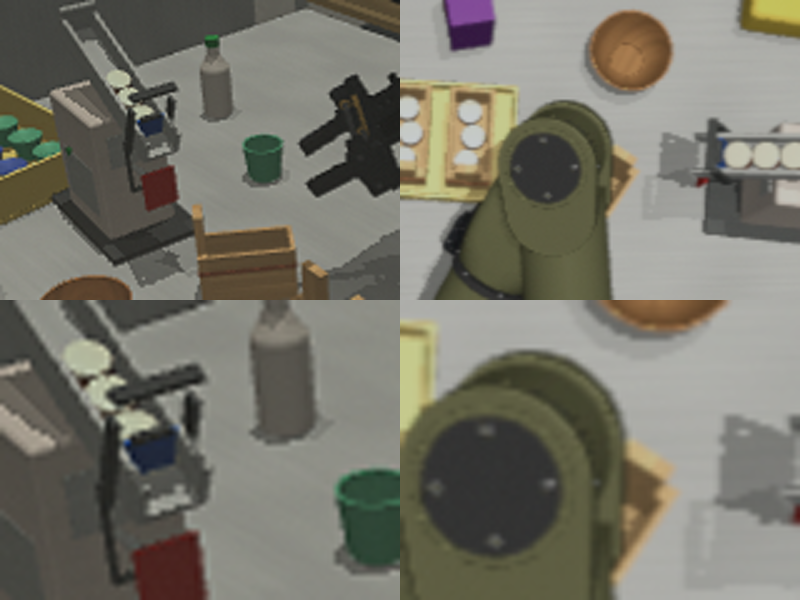

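Run:
```python
from h import *
A=lambda u,v:(180+u/2.5-.3,100+v/2.5-.3)
obs=[(A(198,266),(-65,-31,80)),(A(297,262),(65,-31,80)),(A(291,229),(65,31,80)),(A(193,206),(-65,-18,135)),(A(203,208),(-53,-18,135))]
f=lambda p:np.concatenate([proj("scene",yawR(p[2])@(np.array(b)*1e-3)+[p[0],p[1],0])[0]-o for o,b in obs])
s=least_squares(f,[.548,-.075,np.radians(144)]);print(s.x,np.degrees(s.x[2]),s.fun.reshape(-1,2).round(1).tolist(),f([.548,-.075,np.radians(144.1)]).reshape(-1,2).round(1).tolist())
im=r.snapshot("top");hsv=cv2.cvtColor(im,cv2.COLOR_RGB2HSV)
g=im.astype(int).min(2);m=((g>165)).astype(np.uint8);m[:,:425]=0;m[:,480:]=0;m[:180]=0;m[205:]=0
n,l,st,ce=cv2.connectedComponentsWithStats(m);print([(st[i,4],ce[i].round(2)) for i in range(1,n) if st[i,4]>15])
for sl in(0,60,95,130,200):
    x=sl*np.cos(.4363);z=180+sl*np.sin(.4363)
    print(sl,[proj("top",yawR(YD)@(np.array([x,y,z+h])*1e-3)+[*LIP,0])[0].round(1).tolist() for y,h in((20,18),(0,20),(-20,18))])
# column profile of rails
gr=cv2.cvtColor(im,cv2.COLOR_RGB2GRAY)
for u in(422,470,485,495):print(u,gr[180:206,u].tolist())
```

```text
[ 0.54635601 -0.06694513  2.33881204] 134.0040591540434 [[-0.9, -4.2], [-1.1, -2.4], [2.5, 0.4], [-0.0, 3.6], [-0.3, 2.8]] [[-1.4, -3.1], [-1.5, -5.2], [-1.1, -2.0], [-1.2, 4.7], [-1.5, 3.5]]
[(np.int32(82), array([464.57, 181.8 ])), (np.int32(68), array([434.85, 191.22])), (np.int32(72), array([446. , 191.5])), (np.int32(74), array([457.27, 191.7 ]))]
0 [[419.5, 185.7], [419.2, 191.7], [418.7, 197.9]]
60 [[438.2, 185.8], [438.0, 191.9], [437.5, 198.2]]
95 [[449.5, 185.9], [449.3, 192.0], [448.7, 198.4]]
130 [[460.9, 185.9], [460.7, 192.1], [460.2, 198.6]]
200 [[484.5, 186.1], [484.4, 192.4], [483.9, 199.0]]
422 [151, 151, 144, 102, 96, 80, 85, 115, 126, 115, 112, 99, 96, 96, 96, 87, 85, 75, 110, 82, 76, 61, 65, 89, 110, 92]
470 [159, 177, 188, 177, 159, 114, 91, 119, 148, 161, 163, 165, 166, 164, 163, 164, 164, 163, 162, 158, 109, 88, 113, 168, 173, 174]
485 [98, 112, 154, 170, 159, 127, 93, 106, 144, 158, 162, 163, 164, 162, 161, 162, 163, 164, 162, 157, 126, 90, 95, 124, 169, 175]
495 [185, 185, 184, 171, 158, 126, 87, 83, 98, 101, 101, 101, 103, 101, 101, 101, 102, 104, 122, 148, 136, 92, 105, 179, 185, 184]
```

Run:
```python
from h import *
R=rot([0,0,-1],[np.cos(np.radians(-36)),np.sin(np.radians(-36)),0])
plan("view",[.42,-.26,.30],R)
R=rot([0,0,-1],[np.cos(np.radians(9)),np.sin(np.radians(9)),0])
plan("mid",[.46,-.13,.27],R)
```

```text
view [-129.3, -256.7, 34.2] [45.4, 47.7, 80.3] rows 4.6 9.7
mid [-81.6, -128.6, 7.7] [22.0, 57.2, 40.1] rows 2.4 6.8
```

Emit:
move_arm --targets '[[[1,-82,-129,8,11,28,20],[1,-82,-129,8,22,57,40],[1,-82,-129,8,22,57,40],[1,-129,-257,34,45.4,47.7,80.3],[1,-129,-257,34,45.4,47.7,80.3],[1,-129,-257,34,45.4,47.7,80.3],[1,-129,-257,34,45.4,47.7,80.3],[1,-129,-257,34,45.4,47.7,80.3],[1,-129,-257,34,45.4,47.7,80.3],[1,-129,-257,34,45.4,47.7,80.3]]]'

```text
clock: 9.3
tool_pos: [0.4193, -0.2597, 0.2975]
eef_rot: [0.876, 0.483, -0.01, 0.017]
contact_force: [0.3, -0.1, -0.1]
opening: 1.004
finger_force: 0.0
```

Run:
```python
from h import *
p0,R0,s=now();print(p0,R0.round(2).tolist(),s["q"].round(2))
a=r.snapshot("scene");b=r.snapshot("top")
cv2.imwrite("pics/sv.png",a[:,:,::-1]);cv2.imwrite("pics/tv.png",b[:,:,::-1])
a=a[160:235,235:335,::-1];b=b[165:240,310:410,::-1]
cv2.imwrite("pics/s3.png",np.hstack([cv2.resize(x,(400,300),interpolation=2) for x in(a,b)]))
```

```text
[ 0.41929551 -0.25966328  0.29745823] [[0.53, 0.85, -0.0], [0.84, -0.53, -0.04], [-0.03, 0.02, -1.0]] [ 1.19  0.75 -1.37  1.86  0.83  1.24 -1.01]
```

View pics/s3.png

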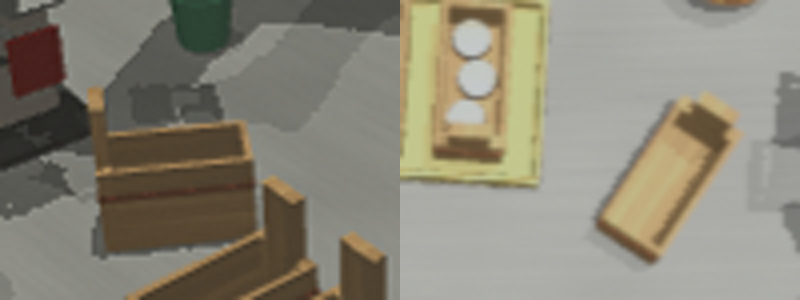

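Run:
```python
from h import *
A=lambda u,v:("scene",(235+u/4-.4,160+v/4-.4));B=lambda u,v:("top",(310+(u-400)/4-.4,165+v/4-.4))
obs=[(A(98,172),(-65,-31,80)),(A(252,160),(65,-31,80)),(A(245,123),(65,31,80)),(A(105,252),(-65,-31,0)),(A(255,231),(65,-31,0)),(A(103,97),(-53,-18,135)),
(B(705,93),(-65,-18,135)),(B(738,112),(-65,18,135)),(B(598,218),(65,-31,80)),(B(658,250),(65,31,80)),(B(741,135),(-65,31,80))]
f=lambda p:np.concatenate([proj(n,yawR(p[2])@(np.array(b)*1e-3)+[p[0],p[1],0])[0]-o for (n,o),b in obs])
s=least_squares(f,[.548,-.075,np.radians(144)]);p=s.x;print(p,np.degrees(p[2]),s.fun.reshape(-1,2).round(1).tolist())
ax=np.array([np.cos(p[2]),np.sin(p[2]),0]);R=rot([0,0,-1],-ax)
h=np.array([p[0],p[1],0])-.059*ax;print("handle",h)
P=plan("pre",h+[0,0,.20],R);plan("grasp",h+[0,0,.094],R,*P)
```

```text
[ 0.54696906 -0.07282853  2.50742659] 143.6649607985501 [[-1.0, 0.5], [-0.0, -0.1], [-0.1, -0.9], [-0.3, -0.3], [0.2, 1.3], [-0.3, 2.7], [-0.4, -0.3], [0.3, 0.9], [0.1, -0.2], [0.1, 2.1], [0.2, 0.1]]
handle [ 0.59449746 -0.10778638  0.        ]
pre [227.2, 63.7, 90.5] [1.3, 2.0, 4.0] rows 4.0 0.4
grasp [0.0, 0.0, 106.0] [0.0, 0.0, 0.0] rows 1.7 0.0
```

Emit:
move_arm --targets '[[[0.6,60,16,0,1.3,2,4],[0.6,120,33,0,1.3,2,4],[0.6,180,50,0,1.3,2,4],[0.6,227,64,20,1.3,2,4],[0.6,227,64,60,1.3,2,4],[0.6,227,64,90,1.3,2,4],[0.6,227,64,90,1.3,2,4],[0.6,227,64,90,1.3,2,4]]]'

```text
clock: 10.4
tool_pos: [0.5946, -0.1041, 0.2035]
eef_rot: [0.89, 0.455, 0.002, 0.002]
contact_force: [0.1, -0.8, 0.0]
opening: 0.602
finger_force: 0.0
```

```bash
cat >> h.py <<'E'
BX=np.array([.5470,-.0728,2.5074])
E
python3 - <<'E'
from h import *
print(now()[2]["q"].round(2))
p=BX;ax=np.array([np.cos(p[2]),np.sin(p[2]),0]);R=rot([0,0,-1],-ax)
h=np.array([p[0],p[1],0])-.059*ax
plan("grasp",h+[0,0,.094],R)
E
```

```text
[ 0.67  0.95 -1.17  1.65  0.93  1.2  -1.35]
grasp [-3.2, 1.6, 109.5] [0.2, -0.1, 0.5] rows 1.8 0.1
```

Emit:
move_arm --targets '[[[0.6,-3,1.6,40,0,0,0.5],[0.6,-3,1.6,80,0,0,0.5],[0.6,-3,1.6,100,0,0,0.5],[0.6,-3,1.6,109.5,0,0,0.5],[0.6,-3,1.6,109.5,0,0,0.5],[0,-3,1.6,109.5,0,0,0.5],[0,-3,1.6,109.5,0,0,0.5],[0,-3,1.6,109.5,0,0,0.5],[0,-3,1.6,109.5,0,0,0.5],[0,-3,1.6,109.5,0,0,0.5]]]' --newtons 55

```text
clock: 11.65
tool_pos: [0.5944, -0.1087, 0.0935]
eef_rot: [0.893, 0.45, 0.001, 0.002]
contact_force: [0.2, -0.3, 0.4]
opening: 0.134
finger_force: 55.2
```

```bash
cat >> h.py <<'E'
def boxpose(p0=None,R0=None):
    if p0 is None:p0,R0,_=now()
    return T(R0,p0)@np.linalg.inv(np.load("N.npy"))
def to(name,x,y,z,yaw,p0=None,R0=None):
    W=upright(x,y,z,yaw)@np.load("N.npy");return plan(name,W[:3,3],W[:3,:3],p0,R0)
E
python3 - <<'E'
from h import *
p0,R0,s=now();print(s["opening"]*88,s["finger_force"],s["contact_force"],p0)
N=np.linalg.inv(upright(BX[0],BX[1],0,BX[2]))@T(R0,p0);print(N.round(3))
# stave midplane x=-59 lies on the grip plane; keep the camera estimate for y
N[0,3]=-.059;np.save("N.npy",N);print(boxpose()[:3,3])
u=yawR(YD)
for xd in(-.10,-.06,-.049):
    c=LIP+(u@[xd,0,0])[:2];print(xd,c)
c=LIP+(u@[-.13,0,0])[:2]
to("lift",BX[0]-.0,BX[1]+.05,.085,BX[2])
a=to("pre",c[0],c[1],.085,YD)
c=LIP+(u@[-.049,0,0])[:2];to("contact",c[0],c[1],.085,YD,*a)
E
```

```text
11.804223308439258 55.17341713188216 [ 0.17644515 -0.34610847  0.4230372 ] [ 0.59441959 -0.10866961  0.09351851]
[[-0.002 -1.    -0.004 -0.059]
 [-1.     0.002 -0.     0.001]
 [ 0.     0.004 -1.     0.094]
 [ 0.     0.     0.     1.   ]]
[ 0.54736458 -0.07306817  0.        ]
-0.1 [ 0.59378846 -0.09607034]
-0.06 [ 0.58883307 -0.1357622 ]
-0.049 [ 0.58747034 -0.14667746]
lift [40.3, -29.8, -85.1] [0.0, -0.0, 0.0] rows 1.6 0.0
pre [87.8, -50.6, -85.2] [0.1, 0.5, -119.2] rows 2.1 11.1
contact [-0.2, -81.0, -0.3] [0.0, 0.0, 0.0] rows 1.3 0.0
```

Grip is good (11.8 mm, 55 N). Lift first and check for sag, then turn.

Emit:
move_arm --targets '[[[0,0,0,-20,0,0,0],[0,15,-10,-50,0,0,0],[0,35,-20,-83,0,0,0],[0,44,-25,-83,0,0.2,-10],[0,50,-28,-83,0,0.2,-20],[0,55,-31,-83,0,0.2,-30],[0,60,-34,-83,0,0.3,-40],[0,65,-37,-83,0,0.3,-50],[0,70,-40,-83,0,0.3,-60],[0,70,-40,-83,0,0.3,-60]]]'

```text
clock: 12.9
tool_pos: [0.6033, -0.0275, 0.1768]
eef_rot: [0.548, 0.836, 0.003, 0.0]
contact_force: [-0.2, 0.4, -2.6]
opening: 0.13
finger_force: 55.4
```

Run:
```python
from h import *
p0,R0,s=now();print(s["opening"]*88,s["finger_force"],s["contact_force"],s["moment"],s["q"].round(2));print(boxpose().round(3))
u=yawR(YD);c=LIP+(u@[-.13,0,0])[:2]
a=to("pre",c[0],c[1],.083,YD)
```

```text
11.447343594305826 55.42338259052485 [-0.18603769  0.3650108  -2.58584694] [-0.01864076 -0.0567469   0.00450602] [ 0.58  1.07 -1.32  1.67  1.08  1.3  -0.54]
[[-0.916  0.401 -0.     0.549]
 [-0.401 -0.916 -0.003 -0.05 ]
 [-0.001 -0.002  1.     0.083]
 [ 0.     0.     0.     1.   ]]
pre [17.1, 9.9, 0.4] [0.2, 0.2, -59.3] rows 0.3 5.5
```

Emit:
move_arm --targets '[[[0,3,2,0,0,0,-10],[0,6,3.5,0,0,0,-20],[0,9,5,0,0,0,-30],[0,12,7,0,0,0,-40],[0,15,9,0,0,0,-50],[0,17,10,0,0.2,0.2,-59.3],[0,17,10,0,0.2,0.2,-59.3],[0,17,10,0,0.2,0.2,-59.3]]]'

```text
clock: 13.9
tool_pos: [0.6057, -0.0089, 0.1765]
eef_rot: [0.065, 0.998, 0.001, -0.001]
contact_force: [-0.1, -0.1, -2.8]
opening: 0.13
finger_force: 55.4
```

Run:
```python
from h import *
p0,R0,s=now();print(s["contact_force"],s["q"].round(2));print(boxpose().round(3))
u=yawR(YD)
for x in(-.13,-.055,-.047,-.026):
    c=LIP+(u@[x,0,0])[:2];to(f"x{x}",c[0],c[1],.083,YD)
a=r.snapshot("scene");b=r.snapshot("top")
cv2.imwrite("pics/sw.png",a[:,:,::-1]);cv2.imwrite("pics/tw.png",b[:,:,::-1])
a=a[105:195,190:310,::-1];b=b[150:240,330:450,::-1]
cv2.imwrite("pics/s4.png",np.hstack([cv2.resize(x,(400,300),interpolation=2) for x in(a,b)]))
```

```text
[-0.05599722 -0.06287003 -2.80239123] [ 0.57  1.13 -1.42  1.66  1.14  1.39  0.42]
[[-0.127  0.992  0.001  0.597]
 [-0.992 -0.127  0.002 -0.067]
 [ 0.002 -0.001  1.     0.083]
 [ 0.     0.     0.     1.   ]]
x-0.13 [0.3, 1.0, -0.0] [-0.1, -0.0, -0.2] rows 0.0 0.0
x-0.055 [-0.1, -74.0, -0.2] [-0.1, -0.0, -0.2] rows 1.2 0.0
x-0.047 [-0.2, -82.0, -0.2] [-0.1, -0.0, -0.2] rows 1.3 0.0
x-0.026 [-0.3, -103.0, -0.3] [-0.1, -0.0, -0.2] rows 1.6 0.0
```

View pics/s4.png

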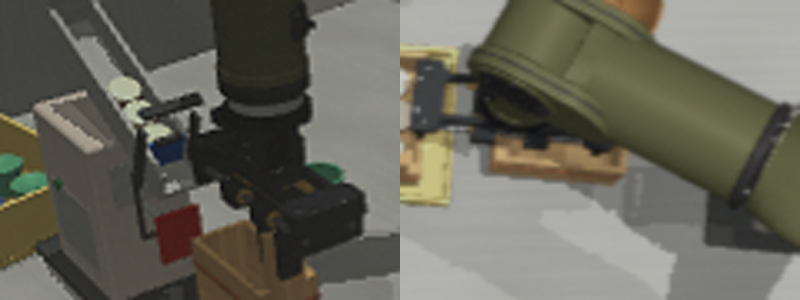

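The box is level and aligned under the chute line, with its end wall facing the paddle and the gripper body clear of the gate frame. Approach to near contact and watch the force.

Emit:
move_arm --targets '[[[0,0,-25,0,0,0,0],[0,0,-50,0,0,0,-0.2],[0,0,-68,0,0,0,-0.2],[0,0,-76,0,0,0,-0.2],[0,0,-82,0,0,0,-0.2],[0,0,-86,0,0,0,-0.2],[0,0,-86,0,0,0,-0.2]]]'

```text
clock: 14.88
tool_pos: [0.5954, -0.0923, 0.1765]
eef_rot: [0.06, 0.998, 0.003, -0.0]
contact_force: [0.4, 3.8, -2.5]
opening: 0.134
finger_force: 55.3
```

Run:
```python
from h import *
p0,R0,s=now();print(s["contact_force"],s["q"].round(2),s["finger_force"]);B=boxpose();print(B.round(3))
print("disp frame box centre",yawR(YD).T@(B[:3,3]-[*LIP,0]))
```

```text
[ 0.39003346  3.79154392 -2.49939404] [ 0.71  1.13 -1.42  1.67  1.14  1.39  0.56] 55.28035833500326
[[-0.118  0.993 -0.     0.588]
 [-0.993 -0.118 -0.001 -0.151]
 [-0.001 -0.     1.     0.083]
 [ 0.     0.     0.     1.   ]]
disp frame box centre [-0.04505767  0.00068374  0.08292673]
```

Contact came as predicted at 3.8 N. Push in and hold.

Emit:
move_arm --targets '[[[0,0,-5,0,0,0,0],[0,0,-10,0,0,0,0],[0,0,-15,0,0,0,0],[0,0,-18,0,0,0,0],[0,0,-18,0,0,0,0],[0,0,-18,0,0,0,0],[0,0,-18,0,0,0,0],[0,0,-18,0,0,0,0]]]'

```text
clock: 15.88
tool_pos: [0.5933, -0.1093, 0.1764]
eef_rot: [0.06, 0.998, 0.004, -0.0]
contact_force: [1.5, 5.9, -3.2]
opening: 0.131
finger_force: 55.3
```

Run:
```python
from h import *
p0,R0,s=now();print(s["contact_force"],s["moment"],s["finger_force"]);B=boxpose()
print("disp frame box centre",yawR(YD).T@(B[:3,3]-[*LIP,0]))
a=r.snapshot("scene");b=r.snapshot("top")
cv2.imwrite("pics/sx.png",a[:,:,::-1]);cv2.imwrite("pics/tx.png",b[:,:,::-1])
a=a[105:180,190:290,::-1];b=b[150:225,390:490,::-1]
cv2.imwrite("pics/s5.png",np.hstack([cv2.resize(x,(400,300),interpolation=2) for x in(a,b)]))
```

```text
[ 1.47203065  5.89861157 -3.19972854] [ 1.76258401 -0.25860788 -0.1594484 ] 55.26543490123004
disp frame box centre [-0.02808336  0.00073386  0.0826657 ]
```

View pics/s5.png

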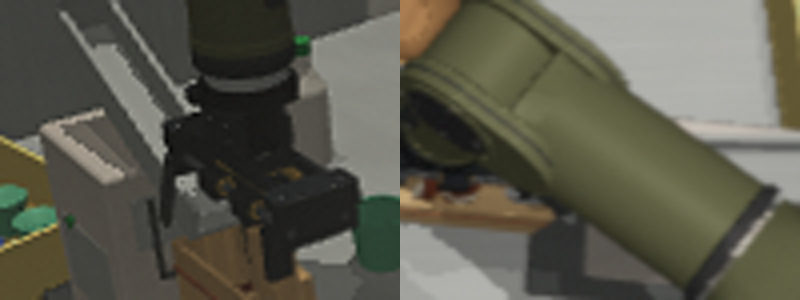

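The chute above the gate is empty in the scene view: the three white discs formerly at (125,90)-(165,150) are gone. Hold on longer and read the weight.

Emit:
move_arm --targets '[[[0,0,-1,0,0,0,0],[0,0,-1,0,0,0,0],[0,0,-1,0,0,0,0],[0,0,-1,0,0,0,0],[0,0,-1,0,0,0,0],[0,0,-1,0,0,0,0],[0,0,-1,0,0,0,0],[0,0,-1,0,0,0,0],[0,0,-1,0,0,0,0],[0,0,-1,0,0,0,0]]]'

```text
clock: 17.23
tool_pos: [0.5932, -0.1102, 0.1764]
eef_rot: [0.06, 0.998, 0.004, -0.0]
contact_force: [0.1, 5.9, -3.4]
opening: 0.133
finger_force: 55.3
```

Run:
```python
from h import *
p0,R0,s=now();print(s["contact_force"],s["moment"]);B=boxpose()
print("disp frame box centre",yawR(YD).T@(B[:3,3]-[*LIP,0]));print(B.round(3))
b=r.snapshot("top");a=r.snapshot("scene");cv2.imwrite("pics/ty.png",b[:,:,::-1])
# change since previous picture (still = settled)
print(cv2.absdiff(cv2.imread("pics/tx.png"),b[:,:,::-1].copy()).max(2).__gt__(25).sum(),cv2.absdiff(cv2.imread("pics/sx.png"),a[:,:,::-1].copy()).max(2).__gt__(25).sum())
# bright cake-like blobs near chute/box in scene
g=a.astype(int).min(2)>120;n,l,st,ce=cv2.connectedComponentsWithStats(g[100:190,195:260].astype(np.uint8));print([(st[i].tolist()) for i in range(1,n) if st[i,4]>8])
```

```text
[ 0.11615788  5.94128256 -3.35221948] [ 1.83632861 -0.29912004 -0.11131058]
disp frame box centre [-0.02720912  0.00073635  0.08263859]
[[-0.117  0.993 -0.     0.586]
 [-0.993 -0.117 -0.003 -0.168]
 [-0.003 -0.     1.     0.083]
 [ 0.     0.     0.     1.   ]]
58 59
[[23, 6, 21, 27, 36], [10, 8, 27, 37, 191], [6, 32, 20, 18, 90], [0, 39, 5, 4, 13], [39, 48, 5, 5, 16], [0, 81, 12, 9, 68]]
```

Emit:
move_arm --targets '[[[0,0,4,0,0,0,0],[0,0,10,0,0,0,0],[0,0,18,0,0,0,0],[0,0,30,0,0,0,0],[0,0,45,0,0,0,0],[0,0,60,0,0,0,0],[0,0,75,0,0,0,0],[0,0,85,0,0,0,0],[0,0,90,0,0,0,0],[0,0,90,0,0,0,0]]]'

```text
clock: 18.58
tool_pos: [0.6037, -0.0233, 0.1762]
eef_rot: [0.061, 0.998, 0.001, -0.001]
contact_force: [0.1, -0.6, -3.3]
opening: 0.128
finger_force: 55.5
```

Run:
```python
from h import *
p0,R0,s=now();print(s["contact_force"],s["moment"],s["q"].round(2));B=boxpose();print(B.round(3))
# moment arm of weight -> for the final target
for sc in np.linspace(0,1,6):
    print(sc)
    c=B[:3,3]
to("tray_hi_mid",.58,.02,.22,YD)
a=to("above",LIN[0],LIN[1],.22,YL);to("down",LIN[0],LIN[1],.008,YL,*a)
print("handle->",(upright(LIN[0],LIN[1],0,YL)@np.array([-.059,0,0,1]))[:3])
```

```text
[ 0.06042123 -0.56749826 -3.3459    ] [ 0.1755133  -0.04453923 -0.00421749] [ 0.59  1.13 -1.41  1.66  1.13  1.38  0.45]
[[-0.119  0.993  0.001  0.596]
 [-0.993 -0.119  0.002 -0.082]
 [ 0.002 -0.001  1.     0.083]
 [ 0.     0.     0.     1.   ]]
0.0
0.2
0.4
0.6000000000000001
0.8
1.0
tray_hi_mid [28.0, 99.5, -137.0] [-0.1, -0.0, 0.3] rows 2.7 0.0
above [43.8, 301.5, -136.5] [0.0, 0.3, -91.8] rows 5.3 8.6
down [-0.1, -0.9, 212.0] [0.0, 0.0, 0.0] rows 3.4 0.0
handle-> [0.59672451 0.28014219 0.        ]
```

Run:
```python
from h import *
b=r.snapshot("scene");a=cv2.imread("pics/sw.png")[:,:,::-1];cv2.imwrite("pics/sz.png",b[:,:,::-1])
for s in(5,15,25,45,59,95,130,165):
    x=s*np.cos(.4363);z=180+s*np.sin(.4363)+12
    q=proj("scene",yawR(YD)@(np.array([x,0,z])*1e-3)+[*LIP,0])[0].round().astype(int)
    print(s,q,a[q[1]-1:q[1]+2,q[0]-1:q[0]+2].mean((0,1)).round(),b[q[1]-1:q[1]+2,q[0]-1:q[0]+2].mean((0,1)).round())
# cakes within the box seen by top cam
t=r.snapshot("top");cv2.imwrite("pics/tz.png",t[:,:,::-1]);B=boxpose()
M=[proj("top",(B@np.array([x,y,.03,1]))[:3])[0] for x,y in((-.05,-.025),(-.05,.025),(.058,.025),(.058,-.025))]
m=np.zeros(t.shape[:2],np.uint8);cv2.fillPoly(m,[np.int32(M)],1)
g=((t.astype(int).min(2)>140)&(m>0));print(np.int32(M).tolist(),m.sum(),g.sum())
t2=cv2.imread("pics/tw.png")[:,:,::-1];print(((t2.astype(int).min(2)>140)&(m>0)).sum())
for f in(t2,t):print(f[188:206,360:400,1][::2,::2].tolist() if 0 else "")
```

```text
5 [243 157] [79. 80. 75.] [79. 80. 75.]
15 [241 155] [81. 81. 75.] [80. 81. 75.]
25 [240 153] [44. 50. 61.] [44. 50. 61.]
45 [237 149] [27. 33. 45.] [27. 33. 45.]
59 [235 146] [143. 148. 129.] [117. 118. 110.]
95 [230 138] [159. 164. 142.] [128. 129. 121.]
130 [225 131] [177. 183. 157.] [142. 143. 135.]
165 [221 125] [141. 142. 134.] [140. 142. 134.]
[[365, 198], [366, 184], [398, 187], [397, 201]] 498 0
0
```

All cakes have left the chute and its lower part looks as before. Lift and carry to the tray.

Emit:
move_arm --targets '[[[0,2,10,-15,0,0,0],[0,4,20,-40,0,0,0],[0,6,30,-70,0,0,-4],[0,9,45,-100,0,0,-10],[0,13,70,-125,0,0,-18],[0,17,100,-136,0,0,-26],[0,21,130,-136,0,0.1,-34],[0,25,160,-136,0,0.1,-43],[0,29,190,-136,0,0.2,-52],[0,33,220,-136,0,0.2,-61]]]'

```text
clock: 19.92
tool_pos: [0.5971, 0.2003, 0.3142]
eef_rot: [-0.457, 0.889, 0.002, -0.001]
contact_force: [-0.1, 0.4, -3.8]
opening: 0.129
finger_force: 55.4
```

Run:
```python
from h import *
p0,R0,s=now();print(s["contact_force"],s["q"].round(2));B=boxpose();print(B.round(3))
a=to("above",LIN[0],LIN[1],.22,YL)
```

```text
[-0.08622271  0.37648168 -3.77822575] [ 0.2   0.97 -1.45  1.42  0.95  1.56  1.35]
[[ 0.814  0.58  -0.     0.645]
 [-0.58   0.814 -0.001  0.165]
 [-0.     0.001  1.     0.221]
 [ 0.     0.     0.     1.   ]]
above [-65.4, 47.2, 0.9] [0.0, 0.2, -30.5] rows 1.3 2.8
```

Emit:
move_arm --targets '[[[0,-16,12,0,0,0,-8],[0,-33,24,0,0,0.1,-16],[0,-49,36,0,0,0.2,-24],[0,-60,43,0,0,0.2,-30.5],[0,-65,47,0,0,0.2,-30.5],[0,-65,47,0,0,0.2,-30.5]]]'

```text
clock: 20.68
tool_pos: [0.5974, 0.2792, 0.3136]
eef_rot: [-0.672, 0.74, 0.001, -0.002]
contact_force: [-0.0, -0.9, -4.0]
opening: 0.132
finger_force: 55.4
```

Run:
```python
from h import *
for n in("scene","top"):
    im=cv2.imread(f"pics/{n}0.png");hsv=cv2.cvtColor(im,cv2.COLOR_BGR2HSV)
    m=cv2.inRange(hsv,(55,70,40),(95,255,255));N_,l,st,ce=cv2.connectedComponentsWithStats(m)
    i=1+np.argmax(st[1:,4]);pts=np.argwhere(l==i)[:,::-1]
    W=np.array([unproj(n,q.astype(float),.007) for q in cv2.convexHull(pts.astype(np.int32))[:,0]])
    L=yawR(YL)[:2,:2];v=W@L;lo,hi=v.min(0),v.max(0);print(n,"size",hi-lo,"centre",L@((lo+hi)/2),"edges liner axes",lo,hi)
# tray rim outer edges
    y=cv2.inRange(hsv,(20,100,70),(35,255,255));N_,l,st,ce=cv2.connectedComponentsWithStats(y)
    for i in range(1,N_):
        if st[i,4]>150:print(" yellow",st[i].tolist())
p0,R0,s=now();print(s["contact_force"]);print(boxpose().round(3))
for z in(.02,.006):to("d",LIN[0],LIN[1],z,YL)
```

```text
scene size [0.13278369 0.06967274] centre [0.65474331 0.27687764] edges liner axes [0.5617285  0.29805231] [0.69451218 0.36772504]
 yellow [568, 2, 72, 16, 409]
 yellow [322, 44, 52, 16, 220]
 yellow [115, 131, 92, 102, 3895]
 yellow [613, 172, 27, 23, 178]
 yellow [257, 241, 112, 75, 1916]
top size [0.13300331 0.0657072 ] centre [0.65686425 0.27453965] edges liner axes [0.56393532 0.29789084] [0.69693863 0.36359804]
 yellow [437, 98, 37, 47, 1417]
 yellow [191, 106, 46, 46, 1389]
 yellow [489, 133, 110, 76, 1539]
 yellow [481, 141, 12, 41, 269]
 yellow [492, 208, 106, 11, 171]
[-0.01496682 -0.85556941 -3.97628149]
[[ 0.996  0.094  0.001  0.656]
 [-0.094  0.996  0.001  0.273]
 [-0.001 -0.001  1.     0.22 ]
 [ 0.     0.     0.     1.   ]]
d [-2.0, -0.2, 200.1] [0.0, -0.1, -0.4] rows 3.2 0.0
d [-2.1, -0.3, 214.1] [0.0, -0.1, -0.4] rows 3.4 0.0
```

Emit:
move_arm --targets '[[[0,-3,0,40,0,0,-0.4],[0,-3,0,90,0,0,-0.4],[0,-3,0,140,0,0,-0.4],[0,-3,0,175,0,0,-0.4],[0,-3,0,195,0,0,-0.4],[0,-3,0,205,0,0,-0.4],[0,-3,0,205,0,0,-0.4]]]'

```text
clock: 21.55
tool_pos: [0.5973, 0.2814, 0.1085]
eef_rot: [-0.675, 0.738, 0.001, -0.002]
contact_force: [0.0, -0.2, -2.8]
opening: 0.13
finger_force: 55.4
```

Run:
```python
from h import *
p0,R0,s=now();print(s["contact_force"]);print(boxpose().round(4))
to("d",.6555,.2755,.006,YL)
```

```text
[ 1.84487432e-04 -1.96833375e-01 -2.82809391e+00]
[[ 9.962e-01  8.670e-02  8.000e-04  6.559e-01]
 [-8.670e-02  9.962e-01  1.100e-03  2.754e-01]
 [-7.000e-04 -1.200e-03  1.000e+00  1.490e-02]
 [ 0.000e+00  0.000e+00  0.000e+00  1.000e+00]]
d [0.0, 0.5, 9.0] [0.0, -0.1, 0.0] rows 0.1 0.0
```

Emit:
move_arm --targets '[[[0,0,0.5,4,0,0,0],[0,0,0.5,7,0,0,0],[0,0,0.5,9,0,0,0],[0,0,0.5,9.5,0,0,0],[0,0,0.5,9.5,0,0,0]]]'

```text
clock: 22.18
tool_pos: [0.5964, 0.2818, 0.0995]
eef_rot: [-0.675, 0.737, 0.001, -0.002]
contact_force: [-2.4, -1.7, 4.2]
opening: 0.132
finger_force: 55.1
```

It is seated, carrying about 8 N. Release and retreat straight up.

Emit:
move_arm --targets '[[[0.5,0,0,0,0,0,0],[0.5,0,0,0,0,0,0],[0.5,0,0,0,0,0,0],[0.5,0,0,-20,0,0,0],[0.5,0,0,-60,0,0,0],[0.5,0,0,-110,0,0,0],[0.5,0,0,-170,0,0,0],[0.5,0,0,-200,0,0,0],[0.5,180,0,-200,0,0,0],[0.5,180,0,-200,0,0,0]]]'

```text
clock: 23.42
tool_pos: [0.5861, 0.1572, 0.3007]
eef_rot: [-0.676, 0.737, 0.001, -0.001]
contact_force: [0.9, -0.5, -0.1]
opening: 0.503
finger_force: 0.0
```

Run:
```python
from h import *
p0,R0,s=now();print(p0,s["contact_force"],R0[:,0].round(2),s["q"].round(2))
```

```text
[0.5860855  0.15715624 0.30073967] [ 0.86405877 -0.49614461 -0.05877328] [-0.09 -1.    0.  ] [ 0.29  0.95 -1.43  1.51  0.93  1.49  1.91]
```

Emit:
move_arm --targets '[[[0.5,60,-20,0,0,0,0],[0.5,120,-60,0,0,0,0],[0.5,180,-100,0,0,0,0],[0.5,240,-140,0,0,0,0],[0.5,280,-160,0,0,0,0],[0.5,280,-160,0,0,0,0],[0.5,280,-160,0,0,0,0]]]'

```text
clock: 24.3
tool_pos: [0.7211, -0.1354, 0.2994]
eef_rot: [-0.675, 0.738, 0.001, -0.002]
contact_force: [-0.7, 1.2, 0.5]
opening: 0.5
finger_force: 0.0
```

Run:
```python
from h import *
t=r.snapshot("top");t0=cv2.cvtColor(cv2.imread("pics/top0.png"),4)
g=(t.astype(int).min(2)>150).astype(np.uint8);g0=(t0.astype(int).min(2)>150).astype(np.uint8)
for q in(g,g0):
    n,l,st,ce=cv2.connectedComponentsWithStats(q[155:215,258:350]);print([(int(st[i,4]),(ce[i]+[258,155]).round(1).tolist()) for i in range(1,n) if st[i,4]>8])
hsv=cv2.cvtColor(t,cv2.COLOR_RGB2HSV);m=cv2.inRange(hsv,(60,80,40),(90,255,255))[155:215,258:300];print("green rows/cols visible",m.sum(0)//255)
from itertools import product
def sil(p,n):
    k=np.zeros((400,640),np.uint8)
    for xs,ys,zs in(((-65,65),(-31,31),(0,80)),((-65,-53),(-18,18),(80,135))):
        P=np.array([yawR(p[2])@(np.array(v)*1e-3)+[p[0],p[1],.006] for v in product(xs,ys,zs)])
        cv2.fillConvexPoly(k,cv2.convexHull(np.round(proj(n,P)*16).astype(np.int32)),1,shift=4)
    return k>0
im={"top":t,"scene":r.snapshot("scene")};old={"top":t0,"scene":cv2.cvtColor(cv2.imread("pics/scene0.png"),4)}
D={}
for n in im:
    d=cv2.absdiff(im[n],old[n]).max(2)>22;w=np.zeros_like(d);k=sil((.6555,.2755,YL),n);ys,xs=np.where(k);w[ys.min()-6:ys.max()+7,xs.min()-6:xs.max()+7]=1;D[n]=(d,w)
def cost(p):return sum(((sil(p,n)!=D[n][0])&D[n][1]).sum() for n in D)
best=min(((cost((.6555+a*.002,.2755+b*.002,YL+np.radians(c))),a*2,b*2,c) for a in range(-6,7) for b in range(-6,7) for c in(-6,-4,-2,0,2,4,6)));print("best (px,mm,mm,deg)",best,"nominal",cost((.6555,.2755,YL)))
```

```text
[(1331, [307.2, 181.6]), (66, [302.4, 172.5]), (66, [327.5, 174.2]), (70, [303.6, 182.4]), (71, [328.7, 183.9]), (50, [300.7, 191.4]), (50, [325.8, 192.8])]
[(1235, [306.7, 181.1]), (64, [302.5, 172.5]), (63, [327.7, 174.2]), (66, [303.6, 182.5]), (70, [328.8, 183.9]), (44, [301.0, 191.3]), (48, [326.0, 192.8])]
green rows/cols visible [0 0 0 0 0 0 0 0 0 0 0 0 0 0 0 0 0 0 0 0 0 0 0 0 0 0 0 0 0 0 0 0 0 0 0 0 0
 0 0 0 0 0]
best (px,mm,mm,deg) (np.int64(965), -2, 0, 0) nominal 995
```

Run:
```python
from h import *
t=r.snapshot("top");print(now()[2]["contact_force"],now()[2]["q"].round(2))
for r_ in range(158,210,3):print(r_,' '.join('%3d/%3d'%(t[r_,c,0],t[r_,c,2]) for c in range(260,300,3)))
```

```text
[-0.10715033  0.49472297 -1.2728587 ] [ 0.56  1.07 -1.39  1.06  1.05  1.67  2.58]
158 178/174 181/172 180/173 177/172 177/173 179/175 178/174 178/174 177/173 177/173 177/173 177/173 177/173 178/173
161 177/168 141/ 85 137/ 84 140/ 87 148/ 89 166/ 96 184/123 197/142 193/149 193/147 195/146 195/146 193/141 182/145
164 179/165 159/102 202/140 199/130 117/ 65 120/ 68 122/ 71 144/ 84 170/107 164/ 94 196/125 181/112 190/117 189/116
167 184/164 163/103 202/142 198/128 100/ 56 106/ 59 107/ 60 106/ 58 143/ 83 119/ 71 199/142 202/141 145/ 84 102/ 57
170 185/162 169/108 202/141 193/121 129/ 73 182/109 188/116 194/120 197/122 123/ 71 199/142 202/131 141/ 81 193/178
173 181/152 185/126 202/142 187/117 149/ 86 197/122 200/129 201/132 200/126 121/ 77 200/142 201/129 144/ 84 201/198
176 186/143 198/138 202/143 184/114 159/ 93 198/122 201/132 201/131 199/127 123/ 91 202/144 200/129 144/ 83 163/134
179 188/131 198/138 202/142 180/109 169/100 162/ 86 175/107 199/131 199/127 113/ 91 201/144 200/128 155/ 91 198/126
182 188/127 199/140 202/143 162/ 95 108/ 42 111/ 36 112/ 37 167/145 197/122 113/ 84 202/14
[... 369 characters left out ...]
/202
194 161/ 93 202/144 200/138 198/122 200/129 200/132 192/124 151/ 92 180/107 159/134 202/145 185/113 196/126 201/145
197 152/ 98 202/145 200/135 143/ 82 108/ 60 115/ 66 118/ 67 195/133 170/105 166/129 202/146 198/123 141/ 81 162/100
200 159/106 202/145 189/135 102/ 54 110/ 55 114/ 57 131/ 63 126/ 67 127/ 67 186/143 201/142 132/ 72 104/ 57 105/ 58
203 168/110 200/142 198/138 194/128 195/128 188/123 168/120 152/116 136/107 199/146 202/143 175/110 159/ 98 128/ 75
206 134/ 90 136/ 91 129/ 85 137/ 83 157/ 91 181/117 195/140 194/146 195/144 195/133 199/142 190/116 175/109 181/117
209 177/173 177/173 178/174 177/172 177/173 178/173 177/173 177/172 163/158 161/155 163/156 157/148 148/135 133/113
```

Emit:
move_arm --targets '[[[0.5,0,30,-30,0,0,0],[0.5,0,60,-60,0,0,0],[0.5,0,100,-80,0,0,0],[0.5,0,100,-80,0,0,0],[0.5,0,100,-80,0,0,0],[0.5,0,100,-80,0,0,0]]]'

```text
clock: 25.2
tool_pos: [0.6224, -0.1266, 0.3779]
eef_rot: [-0.675, 0.738, 0.002, -0.003]
contact_force: [-0.7, 0.6, 0.2]
opening: 0.504
finger_force: 0.0
```

Run:
```python
from h import *
s=now()[2];print(s["tool_pos"],s["contact_force"],s["qd"].round(3))
print(r.finish_job())
```

```text
[ 0.62244507 -0.12658804  0.37794955] [-0.69787609  0.62022948  0.22022905] [ 0.001  0.005 -0.    -0.002 -0.003  0.001  0.001]
the job is handed in; nothing more can be done
None
```

Handed in at 25 s with no verdict returned: the catching box stands on the liner (image fit within about 2 mm), handle on the full boxes' side, and the chute is empty; I infer from the weight gain, not a clear view, that all three cakes are in the box.

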